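# Top up the reducer drawer and shut it

### The job

The pulled-out drawer of pipe reducers has two empty cells: stand one spare reducer from the tray in each, wide end down and set down rather than dropped, leaving the stored ones in their cells and the third spare standing in the tray. Then push the drawer gently until it is fully shut, with every reducer still upright, and do not disturb the other things on the bench.

Things in the scene. Friction and masses are not known exactly. Their poses are not given: they have to be found in the camera images.
- drawer (a joint): travel of the fittings drawer in m: 0 = pulled out (as found), 0.150 = fully shut; it slides along the cabinet's +x, with about 3 N of friction, and stays where it is left
- cabinet: fixed low grey steel cabinet, 170 mm deep, 242 mm wide, 82 mm tall, standing on the bench; origin on the bench under the middle of its open front, x into the cabinet (away from the robot), z up. Inside height for the drawer's load: underside of its top at 74 mm
- pull (a point): middle of the front edge of the drawer's pull, a steel lip 110 mm wide and 6 mm thick (39 to 45 mm above the bench) that stands 14 mm out of the drawer's front panel; the panel is 236 mm wide, 6 mm thick, its top 45 mm above the bench. Axes as the cabinet's
- cell1 (a point): centre of the floor of drawer cell 1 (front row, next to the pull; right seen from the robot). Cells are 68 mm square inside, the floor 10 mm above the bench, the cell walls 4 mm thick with tops 20 mm above the floor; cell pitch 72 mm both ways. The point moves with the drawer. Axes as the cabinet's
- cell2 (a point): centre of the floor of drawer cell 2 (front row, next to the pull; middle seen from the robot). Cells are 68 mm square inside, the floor 10 mm above the bench, the cell walls 4 mm thick with tops 20 mm above the floor; cell pitch 72 mm both ways. The point moves with the drawer. Axes as the cabinet's
- cell3 (a point): centre of the floor of drawer cell 3 (front row, next to the pull; left seen from the robot). Cells are 68 mm square inside, the floor 10 mm above the bench, the cell walls 4 mm thick with tops 20 mm above the floor; cell pitch 72 mm both ways. The point moves with the drawer. Axes as the cabinet's
- cell4 (a point): centre of the floor of drawer cell 4 (back row, next to the cabinet; right seen from the robot). Cells are 68 mm square inside, the floor 10 mm above the bench, the cell walls 4 mm thick with tops 20 mm above the floor; cell pitch 72 mm both ways. The point moves with the drawer. Axes as the cabinet's
- cell5 (a point): centre of the floor of drawer cell 5 (back row, next to the cabinet; middle seen from the robot). Cells are 68 mm square inside, the floor 10 mm above the bench, the cell walls 4 mm thick with tops 20 mm above the floor; cell pitch 72 mm both ways. The point moves with the drawer. Axes as the cabinet's
- cell6 (a point): centre of the floor of drawer cell 6 (back row, next to the cabinet; left seen from the robot). Cells are 68 mm square inside, the floor 10 mm above the bench, the cell walls 4 mm thick with tops 20 mm above the floor; cell pitch 72 mm both ways. The point moves with the drawer. Axes as the cabinet's
- reducer1: hollow pipe reducer, bare steel, wide end down: foot 42 mm outer diameter to 10 mm height, cone to 28 mm, then a straight neck of 27 mm outer diameter up to the top at 51 mm; wall 3.5 mm, about 150 g. Origin: centre of its underside, z along its axis to the narrow end. One of the four already stored, each in a different cell of the drawer
- reducer2: hollow pipe reducer, bare steel, wide end down: foot 42 mm outer diameter to 10 mm height, cone to 28 mm, then a straight neck of 27 mm outer diameter up to the top at 51 mm; wall 3.5 mm, about 150 g. Origin: centre of its underside, z along its axis to the narrow end. One of the four already stored, each in a different cell of the drawer
- reducer3: hollow pipe reducer, bare steel, wide end down: foot 42 mm outer diameter to 10 mm height, cone to 28 mm, then a straight neck of 27 mm outer diameter up to the top at 51 mm; wall 3.5 mm, about 150 g. Origin: centre of its underside, z along its axis to the narrow end. One of the four already stored, each in a different cell of the drawer
- reducer4: hollow pipe reducer, bare steel, wide end down: foot 42 mm outer diameter to 10 mm height, cone to 28 mm, then a straight neck of 27 mm outer diameter up to the top at 51 mm; wall 3.5 mm, about 150 g. Origin: centre of its underside, z along its axis to the narrow end. One of the four already stored, each in a different cell of the drawer
- spare1: hollow pipe reducer, bare steel, wide end down: foot 42 mm outer diameter to 10 mm height, cone to 28 mm, then a straight neck of 27 mm outer diameter up to the top at 51 mm; wall 3.5 mm, about 150 g. Origin: centre of its underside, z along its axis to the narrow end. One of the three spares in the stock tray
- spare2: hollow pipe reducer, bare steel, wide end down: foot 42 mm outer diameter to 10 mm height, cone to 28 mm, then a straight neck of 27 mm outer diameter up to the top at 51 mm; wall 3.5 mm, about 150 g. Origin: centre of its underside, z along its axis to the narrow end. One of the three spares in the stock tray
- spare3: hollow pipe reducer, bare steel, wide end down: foot 42 mm outer diameter to 10 mm height, cone to 28 mm, then a straight neck of 27 mm outer diameter up to the top at 51 mm; wall 3.5 mm, about 150 g. Origin: centre of its underside, z along its axis to the narrow end. One of the three spares in the stock tray
- stock: fixed shallow aluminium tray on the bench, 270 mm long (x), 90 mm wide (y), rim 10 mm high, floor 3 mm; the three spares stand in it in a row along x, about 85 mm apart. Origin: centre of its underside
- hammer: bystander: hammer 260 mm long lying on the bench on the other side of the drawer from the stock tray, along its own x; origin under its middle
- wrench: bystander: steel wrench 160 mm long lying on the bench, along its own x; origin under its middle
- cartridge: bystander: blue gas cartridge, 72 mm diameter, 200 mm tall with a brass valve on top, standing upright; origin: centre of its underside
Things that resemble listed ones, but are neither listed nor needed, are in the scene too. What is shaped like the spare3 but blue or red is not meant.

How it is judged:
On the way:
1. all six drawer cells hold one upright reducer, released, and the third spare stands in the tray, while the drawer is still out (x of reducer1 in the frame of pull between 0.02 and 0.164 m and y of reducer1 in the frame of pull between -0.11 and 0.11 m and z of each of reducer1, reducer2, reducer3, reducer4 in the frame of pull below -0.026 m and angle between each of reducer1, reducer2, reducer3, reducer4's own z axis and vertical below 0.12 rad and linear speed of each of reducer1, reducer2, reducer3, reducer4 below 0.03 m/s and x of reducer2 in the frame of pull between 0.02 and 0.164 m and y of reducer2 in the frame of pull between -0.11 and 0.11 m and x of reducer3 in the frame of pull between 0.02 and 0.164 m and y of reducer3 in the frame of pull between -0.11 and 0.11 m and x of reducer4 in the frame of pull between 0.02 and 0.164 m and y of reducer4 in the frame of pull between -0.11 and 0.11 m and (((x of spare1 in the frame of stock between -0.135 and 0.135 m and y of spare1 in the frame of stock between -0.045 and 0.045 m and z of spare1 in the frame of stock below 0.009 m and angle between spare1's own z axis and vertical below 0.12 rad and linear speed of spare1 below 0.03 m/s) and (x of spare2 in the frame of pull between 0.02 and 0.164 m and y of spare2 in the frame of pull between -0.11 and 0.11 m and z of spare2 in the frame of pull below -0.026 m and angle between spare2's own z axis and vertical below 0.12 rad and linear speed of spare2 below 0.03 m/s) and (x of spare3 in the frame of pull between 0.02 and 0.164 m and y of spare3 in the frame of pull between -0.11 and 0.11 m and z of spare3 in the frame of pull below -0.026 m and angle between spare3's own z axis and vertical below 0.12 rad and linear speed of spare3 below 0.03 m/s)) or ((x of spare2 in the frame of stock between -0.135 and 0.135 m and y of spare2 in the frame of stock between -0.045 and 0.045 m and z of spare2 in the frame of stock below 0.009 m and angle between spare2's own z axis and vertical below 0.12 rad and linear speed of spare2 below 0.03 m/s) and (x of spare1 in the frame of pull between 0.02 and 0.164 m and y of spare1 in the frame of pull between -0.11 and 0.11 m and z of spare1 in the frame of pull below -0.026 m and angle between spare1's own z axis and vertical below 0.12 rad and linear speed of spare1 below 0.03 m/s) and (x of spare3 in the frame of pull between 0.02 and 0.164 m and y of spare3 in the frame of pull between -0.11 and 0.11 m and z of spare3 in the frame of pull below -0.026 m and angle between spare3's own z axis and vertical below 0.12 rad and linear speed of spare3 below 0.03 m/s)) or ((x of spare3 in the frame of stock between -0.135 and 0.135 m and y of spare3 in the frame of stock between -0.045 and 0.045 m and z of spare3 in the frame of stock below 0.009 m and angle between spare3's own z axis and vertical below 0.12 rad and linear speed of spare3 below 0.03 m/s) and (x of spare1 in the frame of pull between 0.02 and 0.164 m and y of spare1 in the frame of pull between -0.11 and 0.11 m and z of spare1 in the frame of pull below -0.026 m and angle between spare1's own z axis and vertical below 0.12 rad and linear speed of spare1 below 0.03 m/s) and (x of spare2 in the frame of pull between 0.02 and 0.164 m and y of spare2 in the frame of pull between -0.11 and 0.11 m and z of spare2 in the frame of pull below -0.026 m and angle between spare2's own z axis and vertical below 0.12 rad and linear speed of spare2 below 0.03 m/s))) and value of joint drawer below 0.06 m and contact force between the fingers and spare1 below 0.1 N and contact force between the fingers and spare2 below 0.1 N and contact force between the fingers and spare3 below 0.1 N), for 0.2 s.
At the end, for the whole second after the job is handed in: the drawer is shut to within 6 mm; the four stored reducers and two of the spares are in it, all six at rest, wide end down on the drawer's floor (feet within 6 mm of it, so one in each cell), axes within 0.12 rad of vertical; the remaining spare stands likewise in the stock tray (x of reducer1 in the frame of pull between 0.02 and 0.164 m and y of reducer1 in the frame of pull between -0.11 and 0.11 m and z of each of reducer1, reducer2, reducer3, reducer4 in the frame of pull below -0.026 m and angle between each of reducer1, reducer2, reducer3, reducer4's own z axis and vertical below 0.12 rad and linear speed of each of reducer1, reducer2, reducer3, reducer4 below 0.03 m/s and x of reducer2 in the frame of pull between 0.02 and 0.164 m and y of reducer2 in the frame of pull between -0.11 and 0.11 m and x of reducer3 in the frame of pull between 0.02 and 0.164 m and y of reducer3 in the frame of pull between -0.11 and 0.11 m and x of reducer4 in the frame of pull between 0.02 and 0.164 m and y of reducer4 in the frame of pull between -0.11 and 0.11 m and (((x of spare1 in the frame of stock between -0.135 and 0.135 m and y of spare1 in the frame of stock between -0.045 and 0.045 m and z of spare1 in the frame of stock below 0.009 m and angle between spare1's own z axis and vertical below 0.12 rad and linear speed of spare1 below 0.03 m/s) and (x of spare2 in the frame of pull between 0.02 and 0.164 m and y of spare2 in the frame of pull between -0.11 and 0.11 m and z of spare2 in the frame of pull below -0.026 m and angle between spare2's own z axis and vertical below 0.12 rad and linear speed of spare2 below 0.03 m/s) and (x of spare3 in the frame of pull between 0.02 and 0.164 m and y of spare3 in the frame of pull between -0.11 and 0.11 m and z of spare3 in the frame of pull below -0.026 m and angle between spare3's own z axis and vertical below 0.12 rad and linear speed of spare3 below 0.03 m/s)) or ((x of spare2 in the frame of stock between -0.135 and 0.135 m and y of spare2 in the frame of stock between -0.045 and 0.045 m and z of spare2 in the frame of stock below 0.009 m and angle between spare2's own z axis and vertical below 0.12 rad and linear speed of spare2 below 0.03 m/s) and (x of spare1 in the frame of pull between 0.02 and 0.164 m and y of spare1 in the frame of pull between -0.11 and 0.11 m and z of spare1 in the frame of pull below -0.026 m and angle between spare1's own z axis and vertical below 0.12 rad and linear speed of spare1 below 0.03 m/s) and (x of spare3 in the frame of pull between 0.02 and 0.164 m and y of spare3 in the frame of pull between -0.11 and 0.11 m and z of spare3 in the frame of pull below -0.026 m and angle between spare3's own z axis and vertical below 0.12 rad and linear speed of spare3 below 0.03 m/s)) or ((x of spare3 in the frame of stock between -0.135 and 0.135 m and y of spare3 in the frame of stock between -0.045 and 0.045 m and z of spare3 in the frame of stock below 0.009 m and angle between spare3's own z axis and vertical below 0.12 rad and linear speed of spare3 below 0.03 m/s) and (x of spare1 in the frame of pull between 0.02 and 0.164 m and y of spare1 in the frame of pull between -0.11 and 0.11 m and z of spare1 in the frame of pull below -0.026 m and angle between spare1's own z axis and vertical below 0.12 rad and linear speed of spare1 below 0.03 m/s) and (x of spare2 in the frame of pull between 0.02 and 0.164 m and y of spare2 in the frame of pull between -0.11 and 0.11 m and z of spare2 in the frame of pull below -0.026 m and angle between spare2's own z axis and vertical below 0.12 rad and linear speed of spare2 below 0.03 m/s))) and value of joint drawer above 0.144 m); the robot touches nothing.
It fails at once if a stored reducer is lifted more than 15 mm off the drawer's floor or tipped by more than 0.5 rad ((height (world z) of reducer1 above 0.025 m or angle between reducer1's own z axis and vertical above 0.5 rad) or (height (world z) of reducer2 above 0.025 m or angle between reducer2's own z axis and vertical above 0.5 rad) or (height (world z) of reducer3 above 0.025 m or angle between reducer3's own z axis and vertical above 0.5 rad) or (height (world z) of reducer4 above 0.025 m or angle between reducer4's own z axis and vertical above 0.5 rad)).
It fails at once if a spare is dropped: falls free faster than 0.7 m/s (about 25 mm) ((contact force between spare1 and anything else below 0.01 N and linear speed of spare1 above 0.7 m/s) or (contact force between spare2 and anything else below 0.01 N and linear speed of spare2 above 0.7 m/s) or (contact force between spare3 and anything else below 0.01 N and linear speed of spare3 above 0.7 m/s)).
It fails at once if the drawer is slammed: moves faster than 0.5 m/s (velocity of joint drawer above 0.5 m/s).
It fails at once if the hammer, wrench or cartridge is moved by more than 30 mm, or the cartridge tips over (distance of any of hammer, wrench, cartridge from where it was at the start of the episode above 0.03 m or angle between cartridge's own z axis and vertical above 0.5 rad).
It also fails if it takes over 58 s, if anything falls off the work surface, if the arm or the gripper's body presses on something with over 40 N, if the wrist force passes 120 N, or if a joint passes its speed limit or range.

### The arm

A 6-joint arm with a two-finger parallel gripper is mounted at the origin on the work surface. World frame = base frame: x ahead of the robot, y to its left, z up, the work surface at z = 0. Lengths are in m, angles in rad, forces in N, time in s.
With the tool pointing down it reaches from about 0.3 to 0.75 m from the base axis. Payload 8.5 kg.
Tool frame: the origin (TCP) lies midway between the tips of the shut fingers; the grasp point (between the pads) lies 19 mm behind it (bot.grip_depth is the distance from the TCP to the grasp point, in m); z points along the fingers, y is the line along which they close (so a half turn about z gives the same grasp; the last joint's range is limited). The gripper opens to 85 mm and grips with 20 to 120 N. Pads are 22 mm wide; open, the fingers measure 114 mm over their backs; the gripper's body (76 mm by 85 mm) begins 54 mm behind the grasp point. The pads swing forward as they close: fully open they stand 13 mm farther back than shut.
Start: joints at [1.038, 0.381, 1.297, -0, 1.464, -0.215], TCP at [0.172, 0.522, 0.231] pointing down, gripper open.
Joint ranges: [-3.11, 3.11], [-0.89, 2.33], [0.22, 2.48], [-1.42, 4.56], [0.17, 2.85], [-2.88, 2.88]. Speed limits (rad/s): [2.39, 2.39, 3.14, 3.14, 3.14, 3.14].

### API

Orientations are given as a unit quaternion [x, y, z, w].
In Python, from cell import monitor, get_image, ticket, finder, bot gives the robot as it stands.
- The arm moves only by the tool move_arm, never from a script. Its argument "motion" is a list of rows, each a list of 7 numbers: the shift along the tool's x, y, z as a fraction of full scale, then the turn, a rotation vector about the tool's x, y, z as a fraction of full scale, then the closure, from 0 (fully open) to 1 (shut). In form: [[x, y, z, rx, ry, rz, grip], ...]. A call has 1 to 5 rows; each row shifts and turns the commanded pose from where the row before left it, along the tool's axes as they then stand; what a row does not reach is not made up. Full scale, the value 1, is 0.03 m for a shift and 0.12 rad for a turn. A row lasts 1/12 s, in which the tool goes at most 41.7 mm and 7.16 degrees, less where a joint would pass 70% of its speed; a pose out of reach is approached as far as the arm can. A call with a number of a shift or a turn outside -1 to 1 is refused whole. A call with a gripper value outside its range is refused whole. The fingers move at their own pace and stop on an object; "grip_force" is the grip in N (left out, the last holds). Time passes only in rows, so rows that do not move let the fingers close. It gives the time, the measured TCP pose, the force, the opening and the grip force at its end, in the units of the state.
- monitor.observe(): the state, without advancing time (a new reading comes with each control period).
- get_image(name): name is "scene" or "top" or "wrist"; returns a dict with "frame" (420x560x3 uint8, red, green, blue), "depth" (420x560 float32, m along the optical axis (not along the pixel's ray), 0 where there is no reading), "intrinsics" (3x3 intrinsics, pixels), "rvec" (rotation vector, rad) and "tvec" (3), from world to camera coordinates, as OpenCV has them. Camera axes: x right, y down, z forward; pixel columns grow to the right and rows downward; lengths in m; the calibration is good to about 2 mm. A picture is of the moment at which its call begins.
- ticket.finish_job(): hands the job in; it is judged then, once.
Trained networks look in the newest picture that a camera, given by its name, has taken for a name from the list of things; names that differ only in an ending like _2 or _b are one class to them, and where a whole thing is asked for, a point or a joint stands for the part that bears it (a point fixed in the world has none). Each returns a list of dicts, best first, with "conf" (0 to 1); they miss things now and then, are a little off and sometimes report something else, mostly with a low value. They report only what shows in the picture. A call takes as long as a camera call. They do not tell look-alikes from the thing itself.
- finder.boxes_of(camera, thing): "centre" ([x, y, z] in m, in world coordinates, good to about 4 mm: the middle of the surface that is visible of it).
- finder.regions_of(camera, thing): "pixels" (420x560 bool, what is visible of it).
The state is a dict: "time": time; "joints": joint angles; "dq": joint speeds; "effort": joint torques, N m; "tool_pos": TCP position; "orientation": TCP orientation; "contact_force": force on the tool from outside, world axes, zero at the start; "moment": the same for the moment, N m; "width": opening from 0.0 (shut) to 1.0 (fully open); "gripper_force": force on a finger pad.
Only numpy, scipy, OpenCV 4.12 (cv2) and the standard library are available. Lean on these libraries where they do the work, as an engineer would, in place of code of your own. Each camera call takes 0.05 s, during which the arm holds its last target. There are 200 camera calls.

## Working session

There is one attempt and no reset: what is moved stays moved. The work goes in short steps, Python scripts to look and compute and a tool call to move; the robot and the scene stay as the last step left them, time stands still between calls to the robot, and variables do not carry over. Pictures are saved under pics/ and viewed, at most 10 in all, crops included, and the job is handed in when it is done.

Besides the shell and the picture viewer there is one more tool, called after ">>>" by a JSON object that holds its "api" and its "payload", one argument or row to a line. move_arm: Moves the arm, as the interface text tells. Shift numbers are shares of 0.03 m and turn numbers shares of 0.12 rad, none past 1 either way. Its arguments: {"type":"object","properties":{"motion":{"type":"array"},"grip_force":{"type":"number"}},"required":["motion"]}

```bash
mkdir -p pics
cat > h.py <<'E'
import numpy as np,cv2
from cell import monitor,get_image,ticket,finder,bot
def cloud(im):
    K=im["intrinsics"];d=im["depth"];v,u=np.indices(d.shape)
    R=cv2.Rodrigues(np.array(im["rvec"],float))[0];t=np.array(im["tvec"],float).ravel()
    p=np.stack([(u-K[0,2])/K[0,0]*d,(v-K[1,2])/K[1,1]*d,d],-1)
    return (p-t)@R   # world
def save(im,n): cv2.imwrite("pics/"+n,im["frame"][...,::-1])
E
python3 - <<'E'
from h import *
s=monitor.observe();print({k:np.round(v,3) for k,v in s.items()})
for c in ["top","scene"]:
    im=get_image(c);save(im,c+"0.png")
    P=cloud(im);np.save(c+"P.npy",P)
    R=cv2.Rodrigues(np.array(im["rvec"],float))[0];print(c,"cam at",-R.T@np.array(im["tvec"]).ravel())
    for t in ["spare1","reducer1","cabinet","stock","pull","cell1","hammer","wrench","cartridge"]:
        print(t)
        for b in finder.boxes_of(c,t): 
            q=b["centre"];uv=cv2.projectPoints(np.array([q],float),np.array(im["rvec"],float),np.array(im["tvec"],float),im["intrinsics"],None)[0].ravel()
            print("  ",round(b["conf"],2),np.round(q,3),uv.round())
E
```

```text
{'time': np.float64(0.0), 'joints': array([ 1.038,  0.381,  1.298, -0.   ,  1.464, -0.215]), 'dq': array([-0.001,  0.001,  0.   , -0.001,  0.001,  0.001]), 'effort': array([ 2.0000e-03, -4.4846e+01, -2.3129e+01, -0.0000e+00,  5.0000e-03,
        0.0000e+00]), 'tool_pos': array([0.172, 0.522, 0.231]), 'orientation': array([ 0.158,  0.987, -0.001, -0.   ]), 'contact_force': array([0.545, 0.501, 0.112]), 'moment': array([0.023, 0.018, 0.049]), 'gripper_force': np.float64(0.0), 'width': np.float64(1.001)}
top cam at [0.45733669 0.03241159 1.51806358]
spare1
   0.7 [0.352 0.327 0.026] [155. 273.]
   0.67 [0.436 0.42  0.021] [122. 242.]
   0.65 [0.43  0.32  0.025] [159. 245.]
   0.59 [0.524 0.313 0.029] [162. 211.]
   0.57 [0.535 0.422 0.021] [123. 206.]
   0.54 [0.551 0.213 0.02 ] [199. 202.]
reducer1
   0.63 [ 0.608 -0.083  0.031] [306. 184.]
   0.53 [0.544 0.063 0.029] [253. 206.]
cabinet
   0.82 [ 0.68  -0.014  0.085] [282. 154.]
stock
   0.69 [0.432 0.32  0.002] [160. 244.]
pull
   0.96 [ 0.582 -0.006  0.011] [278. 193.]
cell1
   0.82 [ 0.578 -0.009  0.01 ] [279. 194.]
hammer
   0.64 
[... 612 characters left out ...]
61 [ 0.555 -0.003  0.031] [256. 212.]
   0.6 [0.553 0.07  0.032] [286. 221.]
   0.51 [ 0.546 -0.307  0.02 ] [153. 174.]
cabinet
   0.78 [0.738 0.006 0.079] [213. 257.]
   0.18 [ 0.615 -0.074  0.048] [215. 214.]
stock
   0.94 [0.456 0.307 0.004] [400. 235.]
   0.18 [0.55  0.008 0.019] [262. 215.]
pull
   0.74 [0.556 0.01  0.026] [262. 216.]
   0.25 [0.726 0.348 0.131] [387. 305.]
cell1
   0.78 [0.56  0.007 0.026] [259. 216.]
hammer
   0.72 [ 0.55  -0.302  0.021] [154. 175.]
   0.64 [0.445 0.33  0.028] [413. 228.]
   0.63 [0.532 0.325 0.03 ] [399. 255.]
wrench
   0.77 [ 0.688 -0.331  0.008] [109. 212.]
   0.19 [ 0.549 -0.305  0.019] [153. 175.]
cartridge
   0.55 [0.724 0.35  0.132] [388. 304.]
```

View pics/top0.png

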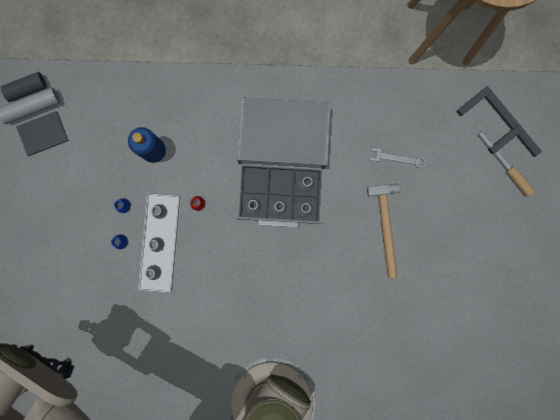

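Run:
```python
import cv2
i=cv2.imread("pics/top0.png")
a=cv2.resize(i[150:290,100:420],None,fx=2.5,fy=2.5,interpolation=2)
cv2.imwrite("pics/crop.png",a)
```

```text
(no output)
```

View pics/crop.png

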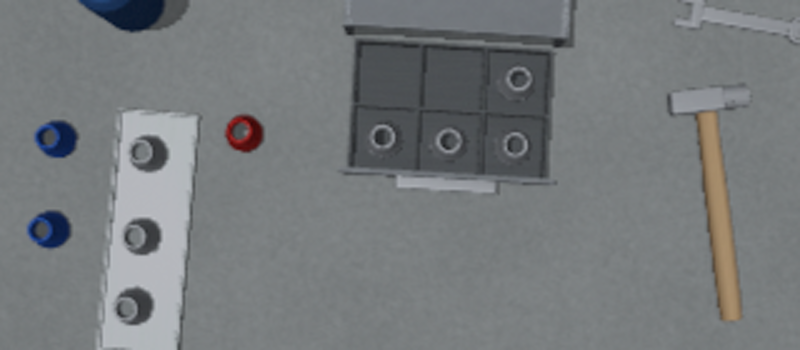

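View pics/scene0.png

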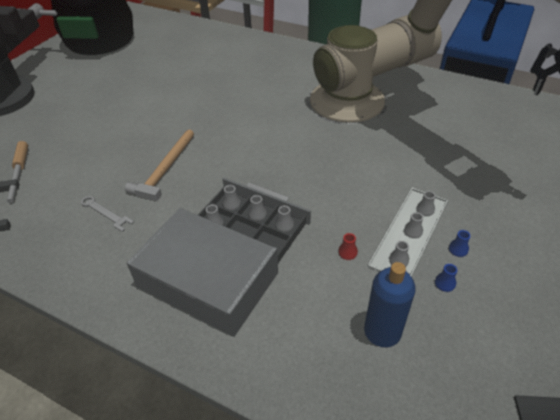

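The top view shows two empty cells: back middle (270,180), which is cell5, and back left (256,180), which is cell6. The things that could be taken for a spare are:
- three steel ones in the tray at (159,211), (155,244) and (152,272)
- blue ones at (122,205) and (119,241)
- a red one at (198,203)

By the description I want the steel ones in the tray, and the crop confirms them. Next I measure them precisely.

Run:
```python
from h import *
P=np.load("topP.npy")
def sel(c,r,z0,z1):
    m=(np.hypot(P[...,0]-c[0],P[...,1]-c[1])<r)&(P[...,2]>z0)&(P[...,2]<z1);return P[m]
for n,c in dict(A=(.352,.327),B=(.43,.32),C=(.524,.313),b1=(.436,.42),b2=(.535,.422),r=(.551,.213),s4=(.608,-.083),s1=(.54,-.075),s2=(.544,-.005),s3=(.544,.063)).items():
    q=sel(c,.03,.042,.075)
    if len(q)>2:
        e=cv2.minEnclosingCircle(q[:,:2].astype(np.float32)); print(n,len(q),q.mean(0).round(4),np.round(e[0],4),round(e[1],4),"z",q[:,2].max().round(3))
m=(abs(P[...,2]-.082)<.006)&(P[...,0]>.55)&(P[...,0]<.95)&(abs(P[...,1])<.2)
q=P[m];print("cab",cv2.minAreaRect(q[:,:2].astype(np.float32)),q[:,2].mean())
m=(abs(P[...,2]-.045)<.006)&(P[...,0]>.4)&(P[...,0]<.53)&(abs(P[...,1])<.16)
q=P[m];print("panel",len(q),cv2.minAreaRect(q[:,:2].astype(np.float32)))
m=(P[...,2]>.034)&(P[...,2]<.05)&(P[...,0]>.4)&(P[...,0]<.53)&(abs(P[...,1])<.16);q=P[m]
lip=q[np.argsort(q[:,0])[:12]];print("lip",lip.round(3).tolist())
```

```text
A 45 [0.3541 0.3342 0.0516] [0.3546 0.3352] 0.0137 z 0.06
B 46 [0.4323 0.3283 0.0521] [0.4325 0.3278] 0.014 z 0.059
C 50 [0.5243 0.3238 0.0512] [0.5247 0.3239] 0.0141 z 0.061
b1 44 [0.4373 0.4306 0.0492] [0.4376 0.431 ] 0.0136 z 0.054
b2 48 [0.5379 0.426  0.0495] [0.5388 0.4261] 0.0138 z 0.057
r 40 [0.5501 0.2178 0.0498] [0.5499 0.2182] 0.0139 z 0.057
s4 46 [ 0.611  -0.0846  0.0574] [ 0.6118 -0.0845] 0.0141 z 0.066
s1 46 [ 0.54   -0.0813  0.0575] [ 0.5401 -0.0819] 0.0135 z 0.065
s2 40 [ 0.5434 -0.0107  0.0599] [ 0.543 -0.01 ] 0.0133 z 0.068
s3 41 [0.5448 0.0616 0.0583] [0.5454 0.0618] 0.0133 z 0.068
cab ((0.7439401149749756, -0.01760825514793396), (0.24210579693317413, 0.1714922934770584), 87.7955322265625) 0.08169783750221649
panel 373 ((0.5094971656799316, -0.009036868810653687), (0.2331668585538864, 0.04038378223776817), 87.1799087524414)
lip [[0.489, -0.019, 0.046], [0.489, -0.021, 0.043], [0.489, -0.024, 0.045], [0.489, -0.03, 0.045], [0.489, -0.027, 0.042], [0.489, -0.038, 0.048], [0.489, -0.035, 0.044], [0.489, -0.033, 0.04], [0.489, -0.043, 0.048], [0.489, -0.046, 0.044], [0.489, -0.041, 0.037], [0.489, -0.049, 0.045]]
```

>>> {"api": "move_arm", "payload": {
  "motion": [
    [0,0,0.5,0,0,-0.78,0],
    [0,0,0.5,0,0,-0.78,0],
    [0,0,0.5,0,0,-0.77,0],
    [-0.98,-0.51,0.14,0,0,0,0],
    [-0.98,-0.51,0.14,0,0,0,0]
  ],
  "grip_force": 40
}}

```text
time: 1.42
tool_pos: [0.229, 0.4894, 0.1771]
orientation: [0.017, 1.0, -0.0, -0.0]
contact_force: [0.7, -0.1, 0.5]
width: 1.003
gripper_force: 0.0
```

>>> {"api": "move_arm", "payload": {
  "motion": [
    [-0.98,-0.51,0.14,0,0,0,0],
    [-0.98,-0.51,0.14,0,0,0,0],
    [-0.98,-0.51,0.14,0,0,0,0],
    [-0.98,-0.51,0.14,0,0,0,0],
    [-0.98,-0.51,0.14,0,0,0,0]
  ]
}}

```text
time: 1.83
tool_pos: [0.3748, 0.4066, 0.1568]
orientation: [0.019, 1.0, 0.0, 0.0]
contact_force: [-0.4, 0.3, -0.1]
width: 1.001
gripper_force: 0.0
```

>>> {"api": "move_arm", "payload": {
  "motion": [
    [-0.98,-0.51,0.14,0,0,0,0],
    [-0.98,-0.51,0.14,0,0,0,0],
    [-0.98,-0.51,0.14,0,0,0,0],
    [-0.98,-0.51,0.14,0,0,0,0],
    [-0.98,-0.51,0.14,0,0,0,0]
  ]
}}

```text
time: 2.25
tool_pos: [0.5188, 0.3244, 0.1357]
orientation: [0.019, 1.0, 0.0, 0.0]
contact_force: [1.0, 0.1, 0.1]
width: 1.004
gripper_force: 0.0
```

>>> {"api": "move_arm", "payload": {
  "motion": [
    [0,0,0,0,0,0,0],
    [0,0,0,0,0,0,0]
  ]
}}

```text
time: 2.42
tool_pos: [0.5183, 0.3245, 0.1353]
orientation: [0.02, 1.0, -0.0, -0.0]
contact_force: [0.4, 0.4, 0.7]
width: 1.002
gripper_force: 0.0
```

```bash
cat >> h.py <<'E'
from scipy.spatial.transform import Rotation as Ro
def to(goal):  # tool-axis shift to goal in units of 30 mm; yaw error of tool y to 87.8deg
    s=monitor.observe();R=Ro.from_quat(s["orientation"]).as_matrix();y=R[:,1]
    return (R.T@(np.array(goal)-s["tool_pos"])/.03).round(2), "yaw err deg",round(np.degrees(np.arctan2(y[1],y[0]))-87.8,2),"tilt",R[:,2].round(3)
def tops(name,cs,z0=.042,r=.03):
    im=get_image(name);P=cloud(im);o=[]
    for c in cs:
        q=P[(np.hypot(P[...,0]-c[0],P[...,1]-c[1])<r)&(P[...,2]>z0)&(P[...,2]<.075)]
        if len(q)>5:
            e=cv2.minEnclosingCircle(q[:,:2].astype(np.float32));o.append((len(q),q.mean(0).round(4).tolist(),np.round(e[0],4).tolist(),round(e[1],4),round(float(np.median(q[:,2])),4)))
        else:o.append(None)
    return im,o
E
python3 - <<'E'
from h import *
s=monitor.observe();print(s["time"],s["tool_pos"],s["joints"].round(2) if hasattr(s["joints"],"round") else s["joints"])
im,o=tops("wrist",[(.5247,.324),(.4325,.328),(.3546,.335)],.045,.025);print(*o,sep="\n");save(im,"w1.png")
print(to([.525,.324,.10]))
E
```

```text
2.4167 [0.51830033 0.32447927 0.13526166] [ 0.37  0.57  1.27  0.    1.31 -1.16]
(564, [0.5213, 0.3242, 0.0515], [0.5219, 0.3241], 0.0136, 0.0525)
(614, [0.4292, 0.3288, 0.0525], [0.4296, 0.3287], 0.0135, 0.0527)
None
(array([-0.26, -0.03,  1.19]), 'yaw err deg', np.float64(-0.04), 'tilt', array([-0.001, -0.   , -1.   ]))
```

View pics/w1.png

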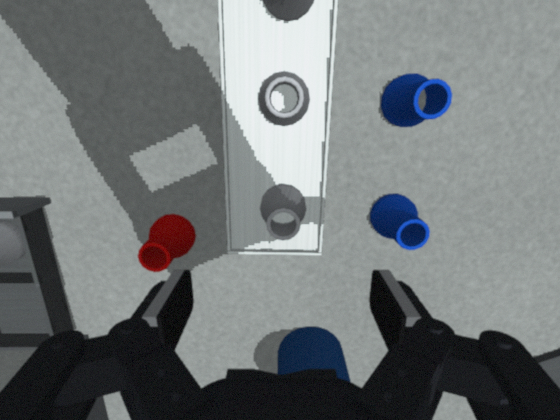

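The wrist view shows the steel spare C at (283,215), B at (284,97), red at (165,243) and blue at (398,222). I grasp C first.

>>> {"api": "move_arm", "payload": {
  "motion": [
    [-0.12,0,0.95,0,0,0,0],
    [0,0,0.95,0,0,0,0],
    [0,0,0.95,0,0,0,0],
    [0,0,0.6,0,0,0,0],
    [0,0,0.22,0,0,0,0]
  ]
}}

```text
time: 2.88
tool_pos: [0.5186, 0.3259, 0.0234]
orientation: [0.018, 1.0, -0.001, -0.002]
contact_force: [0.2, -0.4, 0.1]
width: 1.001
gripper_force: 0.0
```

>>> {"api": "move_arm", "payload": {
  "motion": [
    [0,0,0,0,0,0,1],
    [0,0,0,0,0,0,1],
    [0,0,0,0,0,0,1],
    [0,0,0,0,0,0,1],
    [0,0,0,0,0,0,1]
  ]
}}

```text
time: 3.3
tool_pos: [0.5215, 0.3257, 0.0271]
orientation: [0.019, 1.0, 0.001, 0.001]
contact_force: [-2.7, -0.0, 8.2]
width: 0.306
gripper_force: 39.9
```

>>> {"api": "move_arm", "payload": {
  "motion": [
    [0,0,0,0,0,0,1],
    [0,0,0,0,0,0,1],
    [0,0,0,0,0,0,1]
  ]
}}

```text
time: 3.55
tool_pos: [0.5214, 0.3258, 0.0271]
orientation: [0.019, 1.0, 0.001, 0.001]
contact_force: [-1.5, 1.7, 7.1]
width: 0.305
gripper_force: 38.4
```

>>> {"api": "move_arm", "payload": {
  "motion": [
    [0,0,-0.5,0,0,0,1],
    [0,0,-1,0,0,0,1],
    [0,0,-1,0,0,0,1],
    [0,0,-0.6,0,0,0,1],
    [0,0,0,0,0,0,1]
  ]
}}

```text
time: 3.97
tool_pos: [0.5225, 0.326, 0.1232]
orientation: [0.019, 1.0, 0.001, 0.004]
contact_force: [0.7, -0.1, -1.7]
width: 0.304
gripper_force: 38.5
```

>>> {"api": "move_arm", "payload": {
  "motion": [
    [-0.15,-0.5,0,0,0,0,1],
    [-0.3,-0.93,0,0,0,0,1],
    [-0.3,-0.93,0,0,0,0,1],
    [-0.3,-0.93,0,0,0,0,1],
    [-0.3,-0.93,0,0,0,0,1]
  ]
}}

```text
time: 4.38
tool_pos: [0.5562, 0.1959, 0.1176]
orientation: [0.019, 1.0, -0.0, -0.001]
contact_force: [0.7, 0.2, -0.8]
width: 0.309
gripper_force: 38.5
```

>>> {"api": "move_arm", "payload": {
  "motion": [
    [-0.3,-0.93,0,0,0,0,1],
    [-0.3,-0.93,0,0,0,0,1],
    [-0.3,-0.93,0,0,0,0,1],
    [-0.3,-0.93,0,0,0,0,1],
    [-0.3,-0.93,0,0,0,0,1]
  ]
}}

```text
time: 4.8
tool_pos: [0.5959, 0.0547, 0.1176]
orientation: [0.019, 1.0, 0.0, -0.001]
contact_force: [0.2, -0.0, -1.3]
width: 0.301
gripper_force: 38.5
```

>>> {"api": "move_arm", "payload": {
  "motion": [
    [-0.3,-0.93,0,0,0,0,1],
    [-0.3,-0.93,0,0,0,0,1],
    [-0.1,-0.5,0,0,0,0,1],
    [0,0,0,0,0,0,1],
    [0,0,0,0,0,0,1]
  ]
}}

```text
time: 5.22
tool_pos: [0.614, -0.0154, 0.1179]
orientation: [0.02, 1.0, 0.0, -0.001]
contact_force: [-1.5, 0.4, -0.9]
width: 0.303
gripper_force: 38.5
```

Run:
```python
from h import *
s=monitor.observe();print(s["time"],s["tool_pos"],s["contact_force"])
im,o=tops("wrist",[(.61,-.0845),(.54,-.082),(.543,-.01),(.544,.062)],.05,.025);print(*o,sep="\n");save(im,"w2.png");np.save("w2P.npy",cloud(im))
P=cloud(im)
x=np.array([.9993,-.0385]);y=np.array([.0385,.9993]);o=np.array([.4891,-.0078])
d=P[...,:2]-o;X=d@x;Y=d@y;Z=P[...,2]
# wall tops (z~.03): histogram in X and Y
w=(abs(Z-.030)<.003)&(X>.01)&(X<.17)&(abs(Y)<.12)
for n,A,m in(("panel/lip X",X,(abs(Z-.043)<.005)&(X<.03)&(X>-.03)&(abs(Y)<.1)),("wall X",X,w),("wall Y",Y,w)):
    h,e=np.histogram(A[m],bins=np.arange(-.122,.17,.002));print(n,[(round(float(b)+.001,3),int(c)) for b,c in zip(e,h) if c>max(h)*.35])
print(to([.615,-.0127,.055]))
```

```text
5.2167 [ 0.61400773 -0.01544348  0.11789052] [-1.48123202  0.36148028 -0.91102895]
(856, [0.6093, -0.0844, 0.0577], [0.6102, -0.0847], 0.0139, 0.0592)
(1008, [0.538, -0.0817, 0.0582], [0.5386, -0.0818], 0.0137, 0.0594)
(730, [0.5411, -0.0101, 0.0594], [0.541, -0.0102], 0.0135, 0.0598)
(1030, [0.5435, 0.0613, 0.058], [0.5437, 0.0615], 0.0137, 0.0592)
panel/lip X [(-0.001, 524), (0.001, 658), (0.003, 599), (0.005, 646), (0.007, 620), (0.009, 608), (0.011, 687), (0.013, 1024), (0.015, 1137), (0.017, 1151)]
wall X [(0.019, 314), (0.087, 814), (0.089, 685), (0.159, 473), (0.161, 357)]
wall Y [(-0.109, 495), (-0.107, 611), (-0.037, 514), (-0.035, 434), (0.033, 224), (0.035, 510), (0.037, 389), (0.105, 358), (0.107, 514), (0.109, 376)]
(array([-0.04,  0.06,  2.1 ]), 'yaw err deg', np.float64(0.01), 'tilt', array([-0.002,  0.001, -1.   ]))
```

View pics/w2.png

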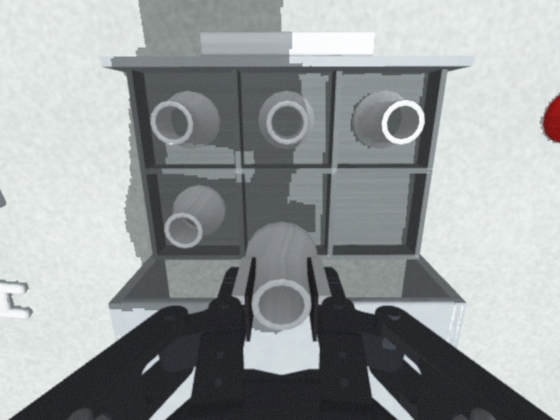

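The wrist view shows cell5 under the gripper, with the held reducer upright at (282,270), and cell6 empty at (375,210). I lower it now.

>>> {"api": "move_arm", "payload": {
  "motion": [
    [0.03,0.09,0.4,0,0,0,1],
    [0,0,0.9,0,0,0,1],
    [0,0,0.9,0,0,0,1],
    [0,0,0.4,0,0,0,1],
    [0,0,0.0,0,0,0,1]
  ]
}}

```text
time: 5.68
tool_pos: [0.6117, -0.0106, 0.0377]
orientation: [0.018, 1.0, 0.001, -0.003]
contact_force: [-0.2, 0.6, -0.9]
width: 0.303
gripper_force: 38.5
```

>>> {"api": "move_arm", "payload": {
  "motion": [
    [0,0,0.1,0,0,0,1],
    [0,0,0,0,0,0,1],
    [0,0,0,0,0,0,1]
  ]
}}

```text
time: 5.93
tool_pos: [0.6142, -0.0122, 0.039]
orientation: [0.019, 1.0, -0.0, 0.001]
contact_force: [-0.4, -1.5, -1.7]
width: 0.307
gripper_force: 38.5
```

>>> {"api": "move_arm", "payload": {
  "motion": [
    [0,0,0.08,0,0,0,1],
    [0,0,0,0,0,0,1],
    [0,0,0,0,0,0,1]
  ]
}}

```text
time: 6.18
tool_pos: [0.6138, -0.0126, 0.0358]
orientation: [0.019, 1.0, -0.0, 0.0]
contact_force: [-0.9, 0.1, -0.7]
width: 0.304
gripper_force: 38.5
```

>>> {"api": "move_arm", "payload": {
  "motion": [
    [0,0,0.06,0,0,0,1],
    [0,0,0,0,0,0,1],
    [0,0,0,0,0,0,1]
  ]
}}

```text
time: 6.43
tool_pos: [0.614, -0.0127, 0.0342]
orientation: [0.019, 1.0, -0.0, 0.001]
contact_force: [-1.3, 0.6, 4.3]
width: 0.306
gripper_force: 39.3
```

>>> {"api": "move_arm", "payload": {
  "motion": [
    [0,0,0,0,0,0,0.5],
    [0,0,0,0,0,0,0.5],
    [0,0,0,0,0,0,0.5],
    [0,0,-0.2,0,0,0,0.5],
    [0,0,-0.5,0,0,0,0.5]
  ]
}}

```text
time: 6.85
tool_pos: [0.6127, -0.0125, 0.0534]
orientation: [0.019, 1.0, 0.0, -0.002]
contact_force: [-0.3, 0.0, -0.4]
width: 0.499
gripper_force: 0.0
```

>>> {"api": "move_arm", "payload": {
  "motion": [
    [0,0,-0.9,0,0,0,0.5],
    [0,0,-0.9,0,0,0,0.5],
    [0,0,-0.5,0,0,0,0.5],
    [0,0,0,0,0,0,0]
  ]
}}

```text
time: 7.18
tool_pos: [0.6153, -0.0129, 0.1278]
orientation: [0.019, 1.0, -0.001, 0.003]
contact_force: [0.8, -0.3, 0.6]
width: 0.626
gripper_force: 0.0
```

Run:
```python
from h import *
s=monitor.observe();print(s["time"],s["tool_pos"],s["contact_force"],s["width"])
im,o=tops("top",[(.613,-.0126),(.4325,.328),(.3546,.335),(.61,-.0845)],.042,.03);print(*o,sep="\n")
print(to([.430,.3285,.125]))
```

```text
7.1833 [ 0.61525827 -0.01289453  0.12780372] [ 0.76519499 -0.31619377  0.64890029] 0.6259113486978566
None
(46, [0.4321, 0.3283, 0.052], [0.4323, 0.3288], 0.014, 0.0533)
(49, [0.3541, 0.335, 0.0505], [0.354, 0.3345], 0.0137, 0.0512)
None
(array([ 6.580e+00,  1.113e+01, -1.000e-02]), 'yaw err deg', np.float64(0.01), 'tilt', array([ 0.004, -0.001, -1.   ]))
```

>>> {"api": "move_arm", "payload": {
  "motion": [
    [0.3,0.5,0,0,0,0,0],
    [0.55,0.93,0,0,0,0,0],
    [0.55,0.93,0,0,0,0,0],
    [0.55,0.93,0,0,0,0,0],
    [0.55,0.93,0,0,0,0,0]
  ]
}}

```text
time: 7.65
tool_pos: [0.5422, 0.1178, 0.1224]
orientation: [0.019, 1.0, 0.0, -0.001]
contact_force: [0.5, 0.2, 0.0]
width: 0.997
gripper_force: 0.0
```

>>> {"api": "move_arm", "payload": {
  "motion": [
    [0.55,0.93,0,0,0,0,0],
    [0.55,0.93,0,0,0,0,0],
    [0.55,0.93,0,0,0,0,0],
    [0.55,0.93,0,0,0,0,0],
    [0.55,0.93,0,0,0,0,0]
  ]
}}

```text
time: 8.07
tool_pos: [0.465, 0.2604, 0.1226]
orientation: [0.019, 1.0, -0.0, -0.001]
contact_force: [0.7, 0.7, 0.5]
width: 1.002
gripper_force: 0.0
```

>>> {"api": "move_arm", "payload": {
  "motion": [
    [0.55,0.93,0,0,0,0,0],
    [0.55,0.93,0,0,0,0,0],
    [0.23,0.4,0,0,0,0,0],
    [0,0,0,0,0,0,0],
    [0,0,0,0,0,0,0]
  ]
}}

```text
time: 8.48
tool_pos: [0.4287, 0.3287, 0.1228]
orientation: [0.018, 1.0, -0.0, -0.001]
contact_force: [0.5, -0.1, 0.4]
width: 1.004
gripper_force: 0.0
```

Run:
```python
from h import *
s=monitor.observe();print(s["time"],s["tool_pos"])
im,o=tops("top",[(.613,-.0126),(.545,-.01),(.545,.062),(.54,-.08),(.61,-.0845)],.042,.03);print(*o,sep="\n");save(im,"t2.png")
im,o=tops("wrist",[(.43,.3287)],.045,.025);print(o)
print(to([.430,.3287,.030]))
```

```text
8.4833 [0.42865485 0.32866293 0.12277663]
(46, [0.6159, -0.0145, 0.059], [0.6165, -0.0144], 0.0137, 0.0595)
(42, [0.5434, -0.0108, 0.0579], [0.543, -0.0099], 0.0135, 0.0586)
(39, [0.5451, 0.062, 0.0591], [0.5453, 0.062], 0.0132, 0.0597)
(48, [0.54, -0.0811, 0.0575], [0.5399, -0.0818], 0.0134, 0.0587)
(45, [0.6115, -0.085, 0.0577], [0.6123, -0.0845], 0.0137, 0.0586)
[(620, [0.4289, 0.3286, 0.0516], [0.4296, 0.3285], 0.0136, 0.0525)]
(array([-0.02,  0.04,  3.1 ]), 'yaw err deg', np.float64(-0.04), 'tilt', array([-0.001, -0.001, -1.   ]))
```

The first spare stands in cell5 with its top at about 60 mm. Now I grasp B.

>>> {"api": "move_arm", "payload": {
  "motion": [
    [-0.03,0,0.7,0,0,0,0],
    [0,0,0.9,0,0,0,0],
    [0,0,0.9,0,0,0,0],
    [0,0,0.5,0,0,0,0],
    [0,0,0.1,0,0,0,0]
  ]
}}

```text
time: 9.0
tool_pos: [0.4295, 0.3268, 0.0279]
orientation: [0.02, 1.0, -0.001, -0.002]
contact_force: [0.0, -0.4, 0.3]
width: 0.994
gripper_force: 0.0
```

>>> {"api": "move_arm", "payload": {
  "motion": [
    [0,0,0,0,0,0,1],
    [0,0,0,0,0,0,1],
    [0,0,0,0,0,0,1],
    [0,0,0,0,0,0,1],
    [0,0,0,0,0,0,1]
  ]
}}

```text
time: 9.42
tool_pos: [0.4306, 0.3288, 0.0315]
orientation: [0.019, 1.0, 0.001, 0.001]
contact_force: [-0.8, 2.1, 17.2]
width: 0.301
gripper_force: 38.2
```

>>> {"api": "move_arm", "payload": {
  "motion": [
    [0,0,0,0,0,0,1],
    [0,0,0,0,0,0,1],
    [0,0,0,0,0,0,1]
  ]
}}

```text
time: 9.67
tool_pos: [0.4306, 0.3288, 0.0316]
orientation: [0.019, 1.0, 0.0, 0.001]
contact_force: [-0.0, 0.8, 5.4]
width: 0.303
gripper_force: 39.1
```

>>> {"api": "move_arm", "payload": {
  "motion": [
    [0,0,-0.5,0,0,0,1],
    [0,0,-1,0,0,0,1],
    [0,0,-1,0,0,0,1],
    [0,0,-0.5,0,0,0,1],
    [0,0,0,0,0,0,1]
  ]
}}

```text
time: 10.08
tool_pos: [0.4313, 0.3292, 0.124]
orientation: [0.019, 1.0, 0.001, 0.003]
contact_force: [1.2, 0.9, -1.3]
width: 0.298
gripper_force: 39.9
```

Run:
```python
from h import *
x=np.array([.9993,-.0385]);y=np.array([.0385,.9993]);g=np.array([.613,-.0126])+.072*y
print(g,to([g[0],g[1],.12]))
```

```text
[0.615772  0.0593496] (array([-6.48, -8.76,  0.14]), 'yaw err deg', np.float64(0.03), 'tilt', array([ 0.006,  0.003, -1.   ]))
```

>>> {"api": "move_arm", "payload": {
  "motion": [
    [-0.32,-0.44,0,0,0,0,1],
    [-0.65,-0.88,0,0,0,0,1],
    [-0.65,-0.88,0,0,0,0,1],
    [-0.65,-0.88,0,0,0,0,1],
    [-0.65,-0.88,0,0,0,0,1]
  ]
}}

```text
time: 10.5
tool_pos: [0.5131, 0.2051, 0.1193]
orientation: [0.019, 1.0, -0.0, -0.001]
contact_force: [-0.0, 0.5, -1.4]
width: 0.302
gripper_force: 39.9
```

>>> {"api": "move_arm", "payload": {
  "motion": [
    [-0.65,-0.88,0,0,0,0,1],
    [-0.65,-0.88,0,0,0,0,1],
    [-0.65,-0.88,0,0,0,0,1],
    [-0.65,-0.88,0,0,0,0,1],
    [-0.65,-0.88,0,0,0,0,1]
  ]
}}

```text
time: 10.92
tool_pos: [0.6056, 0.0694, 0.1191]
orientation: [0.019, 1.0, 0.0, -0.001]
contact_force: [0.6, 0.1, -1.2]
width: 0.298
gripper_force: 39.9
```

>>> {"api": "move_arm", "payload": {
  "motion": [
    [-0.32,-0.4,0,0,0,0,1],
    [0,0,0,0,0,0,1],
    [0,0,0,0,0,0,1]
  ]
}}

```text
time: 11.17
tool_pos: [0.6142, 0.0583, 0.1192]
orientation: [0.02, 1.0, 0.0, -0.001]
contact_force: [0.1, -0.0, -1.9]
width: 0.292
gripper_force: 39.9
```

Run:
```python
from h import *
s=monitor.observe();print(s["time"],s["tool_pos"]);print(to([.6158,.0593,.042]))
im=get_image("wrist");save(im,"w3.png")
```

```text
11.1667 [0.61415116 0.05834147 0.11924843]
(array([-0.06,  0.03,  2.57]), 'yaw err deg', np.float64(-0.05), 'tilt', array([-0.002,  0.001, -1.   ]))
```

View pics/w3.png

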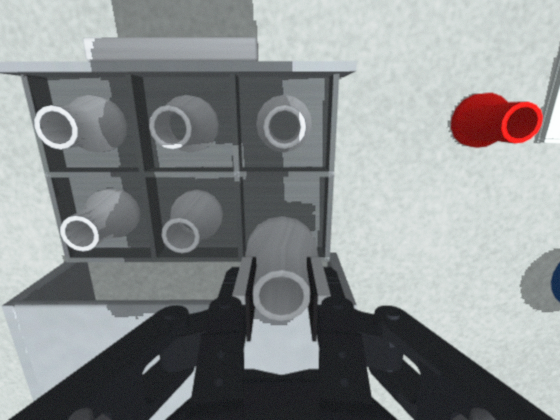

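The wrist view shows five cells filled with upright reducers, including cell5 at (185,225). The held one is over the last empty cell, at (282,270). I lower it.

>>> {"api": "move_arm", "payload": {
  "motion": [
    [-0.04,0.03,0.5,0,0,0,1],
    [0,0,0.9,0,0,0,1],
    [0,0,0.7,0,0,0,1],
    [0,0,0.4,0,0,0,1],
    [0,0,0,0,0,0,1]
  ]
}}

```text
time: 11.63
tool_pos: [0.6135, 0.061, 0.0427]
orientation: [0.018, 1.0, 0.0, -0.003]
contact_force: [-0.2, -0.3, -1.3]
width: 0.3
gripper_force: 39.9
```

>>> {"api": "move_arm", "payload": {
  "motion": [
    [0,0,0,0,0,0,1],
    [0,0,0.05,0,0,0,1],
    [0,0,0,0,0,0,1],
    [0,0,0,0,0,0,1]
  ]
}}

```text
time: 11.97
tool_pos: [0.6162, 0.0595, 0.045]
orientation: [0.019, 1.0, -0.0, 0.001]
contact_force: [-0.1, -0.2, -1.8]
width: 0.3
gripper_force: 39.9
```

>>> {"api": "move_arm", "payload": {
  "motion": [
    [0,0,0.13,0,0,0,1],
    [0,0,0,0,0,0,1],
    [0,0,0,0,0,0,1]
  ]
}}

```text
time: 12.22
tool_pos: [0.6158, 0.0593, 0.0401]
orientation: [0.019, 1.0, 0.0, -0.0]
contact_force: [0.2, 0.4, -2.4]
width: 0.296
gripper_force: 39.9
```

>>> {"api": "move_arm", "payload": {
  "motion": [
    [0,0,0.08,0,0,0,1],
    [0,0,0,0,0,0,1],
    [0,0,0,0,0,0,1]
  ]
}}

```text
time: 12.47
tool_pos: [0.6164, 0.0593, 0.0386]
orientation: [0.019, 1.0, -0.0, 0.001]
contact_force: [0.5, 0.2, 5.9]
width: 0.299
gripper_force: 40.4
```

>>> {"api": "move_arm", "payload": {
  "motion": [
    [0,0,0,0,0,0,0.5],
    [0,0,0,0,0,0,0.5],
    [0,0,0,0,0,0,0.5],
    [0,0,-0.2,0,0,0,0.5],
    [0,0,-0.5,0,0,0,0.5]
  ]
}}

```text
time: 12.88
tool_pos: [0.6149, 0.0594, 0.0575]
orientation: [0.019, 1.0, 0.0, -0.002]
contact_force: [0.0, -0.4, -0.3]
width: 0.5
gripper_force: 0.0
```

>>> {"api": "move_arm", "payload": {
  "motion": [
    [0,0,-0.9,0,0,0,0.5],
    [0,0,-0.9,0,0,0,0.5],
    [0,0,-0.3,0,0,0,0.5],
    [0.5,-0.2,0,0,0,0,0.7],
    [0.83,-0.34,0,0,0,0,1]
  ]
}}

```text
time: 13.3
tool_pos: [0.5763, 0.0449, 0.1221]
orientation: [0.019, 1.0, -0.0, 0.001]
contact_force: [-0.1, -0.6, -1.1]
width: 0.227
gripper_force: 0.0
```

>>> {"api": "move_arm", "payload": {
  "motion": [
    [0.83,-0.34,0,0,0,0,1],
    [0.83,-0.34,0,0,0,0,1],
    [0.83,-0.34,0,0,0,0,1],
    [0.83,-0.34,0,0,0,0,1],
    [0.83,-0.34,0,0,0,0,1]
  ]
}}

```text
time: 13.72
tool_pos: [0.4476, -0.0017, 0.1216]
orientation: [0.019, 1.0, 0.0, -0.0]
contact_force: [0.7, -0.9, 0.1]
width: 0.006
gripper_force: 0.0
```

>>> {"api": "move_arm", "payload": {
  "motion": [
    [0.3,-0.15,0,0,0,0,1],
    [0,0,0,0,0,0,1]
  ]
}}

```text
time: 13.88
tool_pos: [0.4384, -0.0061, 0.1219]
orientation: [0.02, 1.0, 0.0, -0.0]
contact_force: [0.6, -0.5, 0.3]
width: -0.001
gripper_force: 0.0
```

Run:
```python
from h import *
s=monitor.observe();print(s["time"],s["tool_pos"],s["width"]);print(to([.44,-.006,.028]))
im,o=tops("scene",[(.615,.06),(.613,-.0126),(.545,-.01),(.545,.062),(.54,-.08),(.61,-.0845),(.355,.335)],.042,.03);print(*o,sep="\n")
save(im,"s2.png")
im=get_image("top");save(im,"t3.png")
```

```text
13.8833 [ 0.43843987 -0.00606177  0.12190134] -0.0005802898194390375
(array([-0.05,  0.  ,  3.13]), 'yaw err deg', np.float64(-0.06), 'tilt', array([-0.001,  0.   , -1.   ]))
(150, [0.6195, 0.0591, 0.0531], [0.6181, 0.0593], 0.0148, 0.0534)
(148, [0.6196, -0.0125, 0.053], [0.6178, -0.0133], 0.0148, 0.0534)
(137, [0.5461, -0.009, 0.0527], [0.546, -0.0092], 0.015, 0.0536)
(140, [0.5485, 0.0631, 0.053], [0.5481, 0.0623], 0.0145, 0.0536)
(127, [0.5434, -0.0806, 0.0528], [0.5408, -0.0806], 0.0172, 0.0541)
(144, [0.615, -0.0836, 0.053], [0.614, -0.0843], 0.0144, 0.0538)
(99, [0.3564, 0.3346, 0.0488], [0.3556, 0.3357], 0.015, 0.0494)
```

View pics/s2.png

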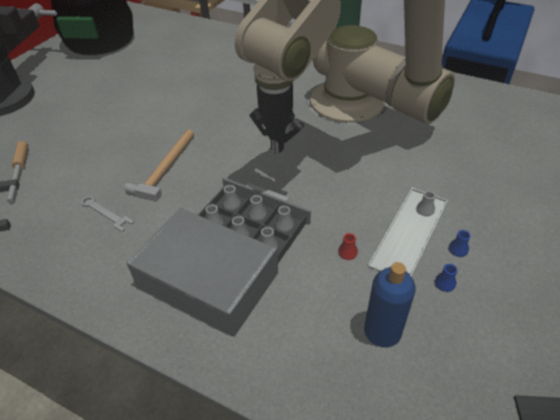

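All six cells hold upright reducers, and the third spare stands in the tray at (428,203). I go down in front of the pull, then push.

>>> {"api": "move_arm", "payload": {
  "motion": [
    [0,0,0.7,0,0,0,1],
    [0,0,0.9,0,0,0,1],
    [0,0,0.9,0,0,0,1],
    [0,0,0.6,0,0,0,1],
    [0,0,0,0,0,0,1]
  ]
}}

```text
time: 14.4
tool_pos: [0.4396, -0.0051, 0.0259]
orientation: [0.019, 1.0, 0.001, -0.002]
contact_force: [-1.2, -0.4, -0.6]
width: 0.001
gripper_force: 0.0
```

>>> {"api": "move_arm", "payload": {
  "motion": [
    [-0.2,0,0,0,0,0,1],
    [-0.2,0,0,0,0,0,1],
    [-0.2,0,0,0,0,0,1],
    [-0.2,0,0,0,0,0,1],
    [-0.15,0,0,0,0,0,1]
  ]
}}

```text
time: 14.82
tool_pos: [0.4698, -0.0069, 0.0296]
orientation: [0.019, 1.0, -0.0, 0.001]
contact_force: [-0.4, -0.1, 0.1]
width: -0.0
gripper_force: 0.0
```

>>> {"api": "move_arm", "payload": {
  "motion": [
    [-0.1,0,0,0,0,0,1],
    [-0.1,0,0,0,0,0,1],
    [-0.1,0,0,0,0,0,1],
    [-0.1,0,0,0,0,0,1],
    [-0.1,0,0,0,0,0,1]
  ]
}}

```text
time: 15.23
tool_pos: [0.4829, -0.0072, 0.0288]
orientation: [0.019, 1.0, 0.0, -0.001]
contact_force: [-3.4, -0.3, 2.6]
width: 0.0
gripper_force: 1.7
```

>>> {"api": "move_arm", "payload": {
  "motion": [
    [-0.1,0,0,0,0,0,1],
    [-0.1,0,0,0,0,0,1],
    [-0.1,0,0,0,0,0,1],
    [-0.1,0,0,0,0,0,1],
    [-0.1,0,0,0,0,0,1]
  ]
}}

```text
time: 15.65
tool_pos: [0.4985, -0.0078, 0.0288]
orientation: [0.019, 1.0, 0.0, -0.0]
contact_force: [-1.9, 1.7, 1.6]
width: -0.001
gripper_force: 1.6
```

>>> {"api": "move_arm", "payload": {
  "motion": [
    [-0.15,0,0,0,0,0,1],
    [-0.2,0,0,0,0,0,1],
    [-0.2,0,0,0,0,0,1],
    [-0.2,0,0,0,0,0,1],
    [-0.2,0,0,0,0,0,1]
  ]
}}

```text
time: 16.07
tool_pos: [0.5275, -0.0089, 0.0288]
orientation: [0.019, 1.0, 0.0, -0.0]
contact_force: [-2.9, 1.6, 2.0]
width: 0.001
gripper_force: 1.8
```

>>> {"api": "move_arm", "payload": {
  "motion": [
    [-0.2,0,0,0,0,0,1],
    [-0.2,0,0,0,0,0,1],
    [-0.2,0,0,0,0,0,1],
    [-0.2,0,0,0,0,0,1],
    [-0.2,0,0,0,0,0,1]
  ]
}}

```text
time: 16.48
tool_pos: [0.5573, -0.0101, 0.0288]
orientation: [0.019, 1.0, 0.0, -0.0]
contact_force: [-3.5, 1.3, 1.1]
width: 0.001
gripper_force: 1.8
```

>>> {"api": "move_arm", "payload": {
  "motion": [
    [-0.2,0,0,0,0,0,1],
    [-0.2,0,0,0,0,0,1],
    [-0.2,0,0,0,0,0,1],
    [-0.2,0,0,0,0,0,1],
    [-0.2,0,0,0,0,0,1]
  ]
}}

```text
time: 16.9
tool_pos: [0.5873, -0.0112, 0.0288]
orientation: [0.019, 1.0, 0.0, -0.0]
contact_force: [-3.0, 2.0, 1.3]
width: -0.001
gripper_force: 1.8
```

>>> {"api": "move_arm", "payload": {
  "motion": [
    [-0.2,0,0,0,0,0,1],
    [-0.2,0,0,0,0,0,1],
    [-0.15,0,0,0,0,0,1],
    [-0.1,0,0,0,0,0,1],
    [-0.1,0,0,0,0,0,1]
  ]
}}

```text
time: 17.32
tool_pos: [0.6096, -0.0123, 0.0288]
orientation: [0.019, 1.0, -0.0, -0.0]
contact_force: [-3.1, 1.2, 0.7]
width: -0.001
gripper_force: 1.7
```

>>> {"api": "move_arm", "payload": {
  "motion": [
    [-0.1,0,0,0,0,0,1],
    [-0.1,0,0,0,0,0,1],
    [-0.1,0,0,0,0,0,1],
    [-0.07,0,0,0,0,0,1],
    [-0.06,0,0,0,0,0,1]
  ]
}}

```text
time: 17.73
tool_pos: [0.6224, -0.0128, 0.0288]
orientation: [0.019, 1.0, -0.0, 0.0]
contact_force: [-2.6, 0.2, 0.1]
width: -0.001
gripper_force: 1.6
```

>>> {"api": "move_arm", "payload": {
  "motion": [
    [-0.05,0,0,0,0,0,1],
    [-0.05,0,0,0,0,0,1],
    [-0.05,0,0,0,0,0,1],
    [0,0,0,0,0,0,1]
  ]
}}

```text
time: 18.07
tool_pos: [0.6266, -0.0129, 0.0288]
orientation: [0.019, 1.0, -0.0, -0.0]
contact_force: [-3.8, 0.3, -0.8]
width: 0.0
gripper_force: 1.8
```

>>> {"api": "move_arm", "payload": {
  "motion": [
    [-0.05,0,0,0,0,0,1],
    [-0.05,0,0,0,0,0,1],
    [0,0,0,0,0,0,1]
  ]
}}

```text
time: 18.32
tool_pos: [0.6267, -0.0129, 0.0287]
orientation: [0.019, 1.0, 0.0, -0.004]
contact_force: [-18.9, -0.6, 7.4]
width: 0.003
gripper_force: 8.7
```

>>> {"api": "move_arm", "payload": {
  "motion": [
    [-0.05,0,0,0,0,0,1],
    [-0.05,0,0,0,0,0,1],
    [0,0,0,0,0,0,1]
  ]
}}

```text
time: 18.57
tool_pos: [0.6268, -0.0128, 0.0287]
orientation: [0.019, 1.0, 0.0, -0.008]
contact_force: [-30.8, -1.6, 17.4]
width: 0.003
gripper_force: 15.5
```

The push has reached the end stop at travel of about 150 mm. I back off and check.

>>> {"api": "move_arm", "payload": {
  "motion": [
    [0.2,0,0,0,0,0,1],
    [0.3,0,0,0,0,0,1],
    [0.7,0,0,0,0,0,1],
    [0.9,0,0,0,0,0,1],
    [0.9,0,0,0,0,0,1]
  ]
}}

```text
time: 18.98
tool_pos: [0.5428, -0.0098, 0.0291]
orientation: [0.019, 1.0, -0.0, 0.002]
contact_force: [0.5, -0.7, -0.5]
width: 0.0
gripper_force: 0.0
```

>>> {"api": "move_arm", "payload": {
  "motion": [
    [0.9,0,-0.5,0,0,0,1],
    [0.5,0,-0.9,0,0,0,1],
    [0,0,-0.9,0,0,0,1],
    [0,0,0,0,0,0,1],
    [0,0,0,0,0,0,1]
  ]
}}

```text
time: 19.4
tool_pos: [0.5022, -0.0084, 0.0994]
orientation: [0.019, 1.0, -0.001, 0.003]
contact_force: [0.7, -0.4, -0.1]
width: -0.0
gripper_force: 0.0
```

Run:
```python
from h import *
s=monitor.observe();print(s["time"],s["tool_pos"],s["contact_force"])
im,o=tops("top",[(.355,.335)],.042,.03);print(o)
P=cloud(im);X=(P[...,:2]-np.array([.659,-.0143]))@np.array([.9993,-.0385])
m=(abs(P[...,2]-.043)<.006)&(X>-.06)&(X<0)&(abs(P[...,1]+.014)<.05);print("lip front X (expect -.020)",np.percentile(X[m],[0,5,50]).round(4),m.sum())
cv2.imwrite("pics/t4.png",cv2.resize(im["frame"][90:300,60:440,::-1],None,fx=2,fy=2))
```

```text
19.4 [ 0.50218918 -0.0084488   0.09939796] [ 0.73199339 -0.36850482 -0.10920402]
[(49, [0.3546, 0.3344, 0.0514], [0.3537, 0.3348], 0.0142, 0.0511)]
lip front X (expect -.020) [-0.0203 -0.0191 -0.0098] 237
```

View pics/t4.png

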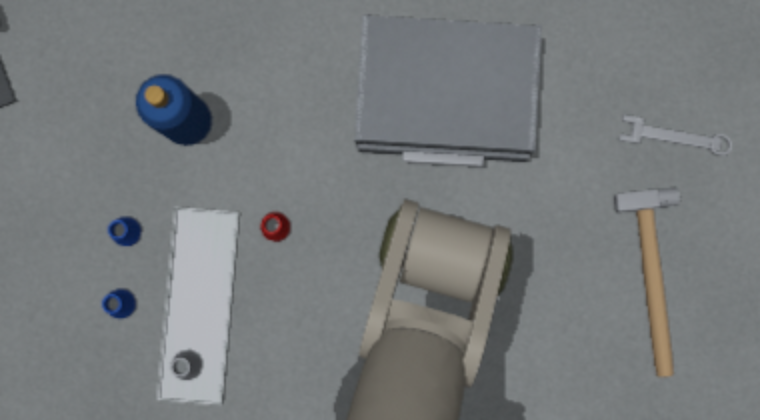

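The drawer is shut, with its lip at (443,159). The third spare stands in the tray at (184,366), the bystanders are undisturbed, and the arm is clear.

```bash
python3 -c "
from h import *
print(ticket.finish_job())"
```

```text
the job is handed in; nothing more can be done
None
```

I stood two spares in the empty cells, left the third standing in the tray, pushed the drawer gently to its stop, and handed the job in at about 19.4 s; the hand-in returned no verdict, and the reducers could not be seen once the drawer was shut.

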